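Graded canisters back into their rack, largest to smallest

ROBOT

A 6-joint arm with a two-finger parallel gripper is mounted at the origin on a cart in front of the work surface, level with it; the furniture and walls round the work are solid. World frame = base frame: x ahead of the robot, y to its left, z up, the work surface at z = 0. Lengths are in mm, angles in degrees, forces in N, time in s.
With the tool pointing down it reaches from about 325 to 850 mm from the base axis. Payload 15.5 kg.
Tool frame: the origin (TCP) lies at the very end of the fingers, on their centre line; the grasp point (between the pads) lies 19 mm behind it; z points along the fingers, x is the direction in which the jaws open and shut, and the axes are right-handed (so a half turn about z gives the same grasp; the last joint's range is limited). The gripper opens to 91 mm and grips with 3 to 60 N. Pads are 32 mm wide; open, the fingers measure 118 mm over their backs; the gripper's body (76 mm by 178 mm) begins 60 mm behind the grasp point.
Start: joints at [61.564, 28.281, 77.091, -0, 74.628, -5.472], TCP at [243.842, 575.471, 213.915] pointing down, gripper open.
Joint ranges: [-166.48, 166.48], [-47.26, 123.95], [12.59, 153.08], [-70.14, 250.14], [6.76, 159.57], [-176.63, 176.63]. Speed limits (degrees/s): [108.29, 108.29, 147.25, 172.46, 172.46, 172.46].

INTERFACE

Orientations are given as [roll, pitch, yaw] about the fixed x, y, z axes, in that order (R = Rz(yaw) Ry(pitch) Rx(roll)).
In Python, from workcell import * gives the robot as it stands.
- The arm moves only by the tool servo_tool, never from a script. Its argument "steps" is a list of rows, each a list of 7 numbers: the opening, from 0 (shut) to 1 (fully open), then the shift along the tool's x, y, z each as a share of 0.5 m, from -1 to 1, then the turn, a rotation vector about the tool's x, y, z each as a share of 0.08 rad, from -1 to 1. A call has exactly 10 rows; each row shifts and turns the commanded pose from where the row before left it, along the tool's axes as they then stand; what a row does not reach is not made up. A row lasts 1/12 s, in which the tool goes at most 41.7 mm and 7.16 degrees, less where a joint would pass 70% of its speed; a pose out of reach is approached as far as the arm can. A call with a number of a shift or a turn outside -1 to 1 is refused whole. A call with a gripper value outside its range is refused whole. The fingers move at their own pace and stop on an object; "grip_force" is the grip in N (left out, the last holds). Time passes only in rows, so rows that do not move let the fingers close, or fill a call up. It gives the time, the measured TCP pose, the force and the opening at its end, in the units of the state.
- state(): the state, without advancing time (a new reading comes with each control period).
- snapshot(name): name is "scene" or "side" or "wrist"; returns a dict with "color" (480x640x3 uint8, blue, green, red), "fx", "fy", "cx", "cy" (pixels), "origin" and "orientation" of the camera in the world. Camera axes: x right, y down, z forward; pixel columns grow to the right and rows downward; lengths in mm; the calibration is good to about 2 mm. A picture is of the moment at which its call begins. There is no depth.
- close_job(): hands the job in, once; it reports no verdict.
The state is a dict: "t": time; "qpos": joint angles; "dq": joint speeds; "joint_efforts": joint torques, N m; "eef_pos": TCP position; "tool_rot": TCP orientation; "ft_force": force on the tool from outside, world axes, zero at the start; "wrist_torque": the same for the moment, N m; "opening": finger opening in mm.
Only numpy, scipy, OpenCV 4.12 (cv2) and the standard library are available. Lean on these libraries where they do the work, as an engineer would, in place of code of your own. Each camera call takes 0.05 s, during which the arm holds its last target.

TASK

The four steel canisters have been refilled and wiped: put them back in the rack so that they run in order of size, each standing upright on the floor of the bay made for it, the largest in the widest bay and so on down to the smallest in the narrowest. One of them was put into the widest bay by mistake and has to be lifted out, clear of the retaining rail, to make room. Do not tip any canister over, and leave the salt shaker and the sauce pot where they are.

Things in the scene. Friction and masses are not known exactly. Their poses are not given: they have to be found in the camera images.
- canister_largest: the largest of four plain steel canisters of one set, alike but for size: upright closed cylinder 68 mm in diameter and 120 mm high, lid fixed on. Origin: centre of its underside, z up. It starts on the white chopping board (12 mm thick, 200 x 240 mm, with a grip slot)
- canister_second: the second largest of four plain steel canisters of one set, alike but for size: upright closed cylinder 56 mm in diameter and 102 mm high, lid fixed on. Origin: centre of its underside, z up. It starts on the white chopping board (12 mm thick, 200 x 240 mm, with a grip slot) or, wrongly, in the widest bay of the rack
- canister_third: the third (second smallest) of four plain steel canisters of one set, alike but for size: upright closed cylinder 44 mm in diameter and 84 mm high, lid fixed on. Origin: centre of its underside, z up. It starts on the white chopping board (12 mm thick, 200 x 240 mm, with a grip slot) or, wrongly, in the widest bay of the rack
- canister_smallest: the smallest of four plain steel canisters of one set, alike but for size: upright closed cylinder 32 mm in diameter and 66 mm high, lid fixed on. Origin: centre of its underside, z up. It starts on the white chopping board (12 mm thick, 200 x 240 mm, with a grip slot) or, wrongly, in the widest bay of the rack
- bay_largest: the widest bay of the low steel rack, 79 mm wide along y and 84 mm deep along x inside, made for the 68 mm canister. Origin: centre of the bay's floor, 12 mm above the table; x to the rack's back, y along the row to the widest bay's end, z up. The four bays lie side by side in one straight row, widest to narrowest, open above; the rack is fixed
- bay_second: the second widest bay of the low steel rack, 67 mm wide along y and 84 mm deep along x inside, made for the 56 mm canister. Origin: centre of the bay's floor, 12 mm above the table; x to the rack's back, y along the row to the widest bay's end, z up. Walls 3 mm thick between the bays rise 18 mm above the floor
- bay_third: the third widest bay of the low steel rack, 55 mm wide along y and 84 mm deep along x inside, made for the 44 mm canister. Origin: centre of the bay's floor, 12 mm above the table; x to the rack's back, y along the row to the widest bay's end, z up. Along the front (-x) of all bays runs a round retaining rail, its top 20 mm above the floor
- bay_smallest: the narrowest bay of the low steel rack, 43 mm wide along y and 84 mm deep along x inside, made for the 32 mm canister. Origin: centre of the bay's floor, 12 mm above the table; x to the rack's back, y along the row to the widest bay's end, z up. Along the back of all bays runs a plate, its top 38 mm above the floor
- salt: bystander: salt shaker, clear with steel dome, 44 mm in diameter, 90 mm high, on the table; origin at the centre of its underside
- sauce_pot: bystander: small lidded pot of red sauce, 53 mm in diameter, 36 mm high, on the table; origin at the centre of its underside
There are look-alikes about, which are no part of the job. What is shaped like the canister_third but green is not meant.

How it is judged:
By the outcome, as a careful person would: the job done as asked, in the order asked, and still so for the second after the job is handed in, with the robot touching nothing.
It also fails if it takes over 106 s, if anything falls off the work surface, if the arm or the gripper's body presses on something with over 40 N, if the wrist force passes 120 N, or if a joint passes its speed limit or range.

## Working session

There is one attempt and no reset: what is moved stays moved. The work goes in short steps, Python scripts to look and compute and a tool call to move; the robot and the scene stay as the last step left them, time stands still between calls to the robot, and variables do not carry over. Pictures are saved under pics/ and viewed, and the job is handed in when it is done.

Besides the shell and the picture viewer there is one more tool, called after "Call:" by a JSON object that holds its "api" and its "payload", one argument or row to a line. servo_tool: Moves the arm, as the interface text tells. Shift numbers are shares of 0.5 m and turn numbers shares of 0.08 rad, none past 1 either way. Its arguments: {"type":"object","properties":{"steps":{"type":"array"},"grip_force":{"type":"number"}},"required":["steps"]}

```bash
mkdir -p pics; ls
python3 - <<'E'
from workcell import *
import cv2
s=state();print(s)
for n in ["scene","side","wrist"]:
    r=snapshot(n);cv2.imwrite(f"pics/a_{n}.png",r["color"]);print(n,{k:v for k,v in r.items() if k!="color"})
E
```

```text
pics
{'t': 0.0, 'qpos': array([ 6.15633970e+01,  2.83151615e+01,  7.71263012e+01, -1.07553191e-03,
        7.46268275e+01, -5.47011191e+00]), 'dq': array([-0.03594997, -0.07403522, -0.04891452, -0.04291102,  0.03360068,
       -0.03204059]), 'joint_efforts': array([ 1.76385114e-03, -8.78818846e+01, -3.81846893e+01,  7.07472512e-02,
        5.31019620e-02, -1.19645515e-04]), 'eef_pos': array([243.68324205, 575.14313031, 213.3401539 ]), 'tool_rot': array([-1.79994522e+02,  6.80780211e-02,  6.70337979e+01]), 'ft_force': array([-0.03571398, -0.57858534,  0.01556738]), 'wrist_torque': array([ 0.05571191, -0.0218586 ,  0.05267456]), 'opening': 91.08851279534373}
scene {'fx': 435.93387844733667, 'fy': 435.93387844733667, 'cx': 321.69864317523434, 'cy': 238.66166917271758, 'origin': array([ 137.46461932, -417.66477739,  807.12368242]), 'orientation': array([-141.58805539,   -0.39388745,  -47.46671982])}
side {'fx': 549.1877342502263, 'fy': 549.1877342502263, 'cx': 306.22241663707393, 'cy': 231.85365715722622, 'origin': array([555.96932615, 761.5476209 , 701.28015254]), 'orientation': array([-129.05560662,   -0.95948549, -177.13830267])}
wrist {'fx': 393.187678448107, 'fy': 393.187678448107, 'cx': 317.77450256422793, 'cy': 237.9125285599365, 'origin': array([166.11677744, 607.24869881, 384.90886378]), 'orientation': array([1.62955470e+02, 1.06205346e-01, 6.70386937e+01])}
```

View pics/a_scene.png

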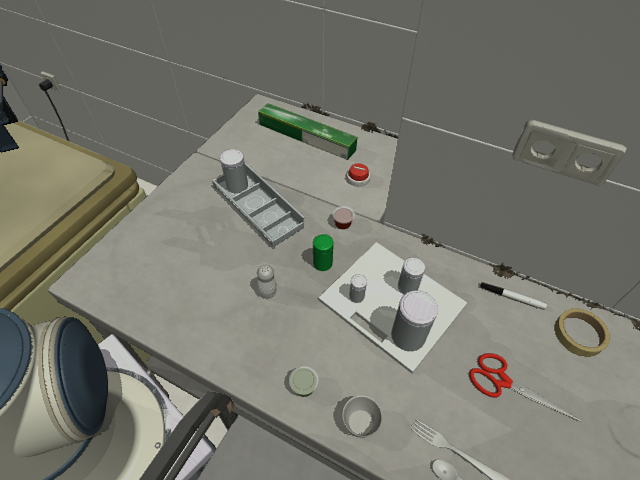

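View pics/a_side.png

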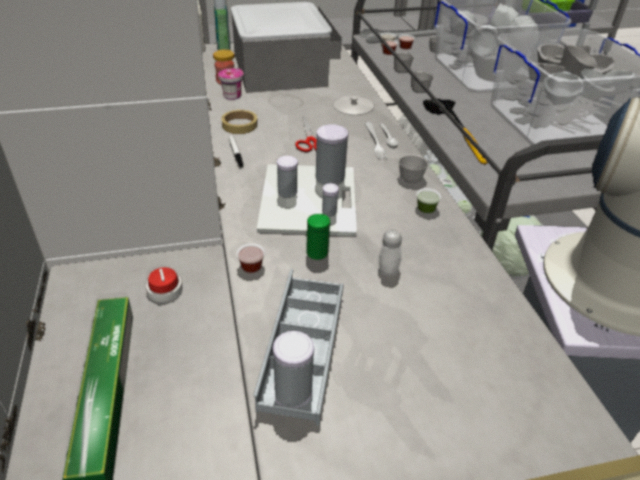

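View pics/a_wrist.png

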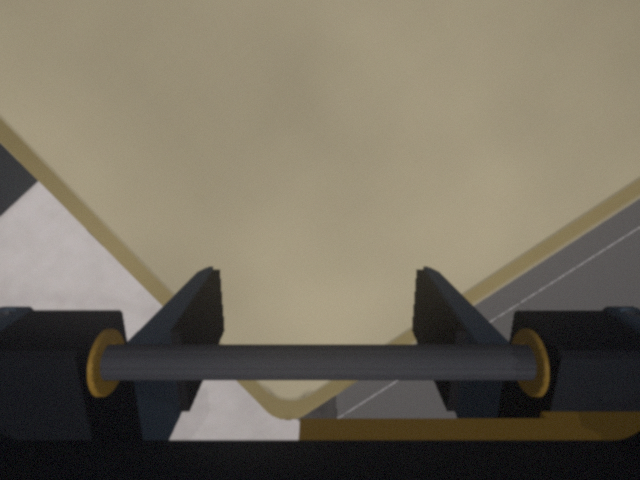

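Run:
```python
import cv2
a=cv2.imread("pics/a_scene.png");b=cv2.imread("pics/a_side.png")
cv2.imwrite("pics/b1.png",cv2.resize(a[140:250,200:320],None,fx=5,fy=5,interpolation=cv2.INTER_CUBIC))
cv2.imwrite("pics/b2.png",cv2.resize(a[235:375,310:475],None,fx=4.2,fy=4.2,interpolation=cv2.INTER_CUBIC))
cv2.imwrite("pics/b3.png",cv2.resize(b[265:425,245:355],None,fx=3.7,fy=3.7,interpolation=cv2.INTER_CUBIC))
cv2.imwrite("pics/b4.png",cv2.resize(b[115:240,250:365],None,fx=4.7,fy=4.7,interpolation=cv2.INTER_CUBIC))
```

```text
(no output)
```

View pics/b1.png

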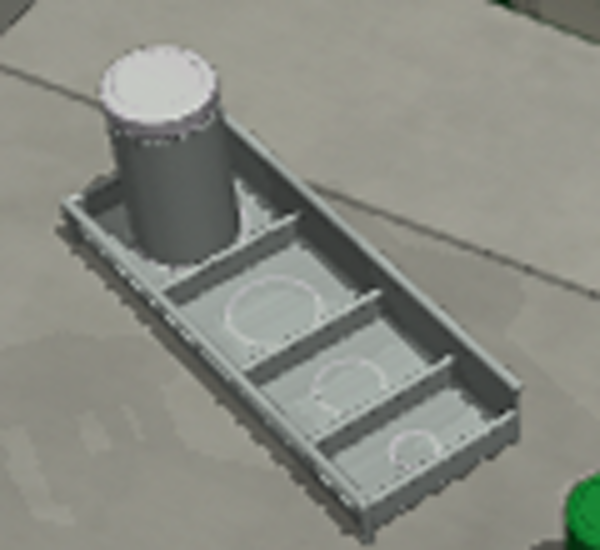

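View pics/b2.png

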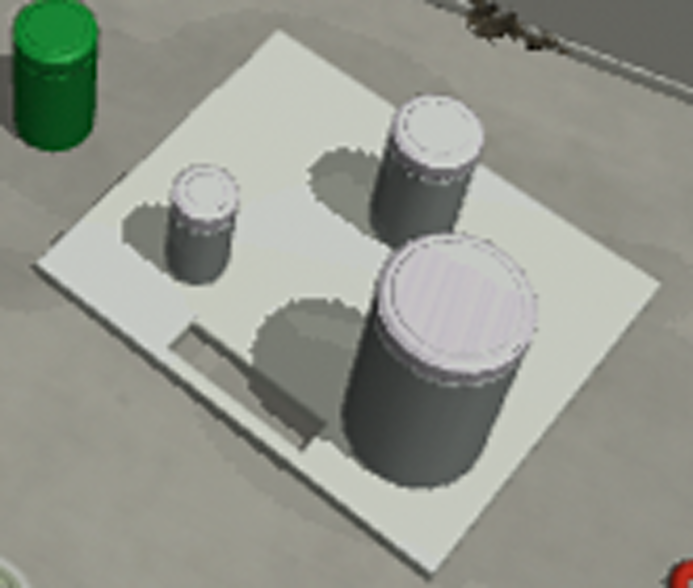

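View pics/b3.png

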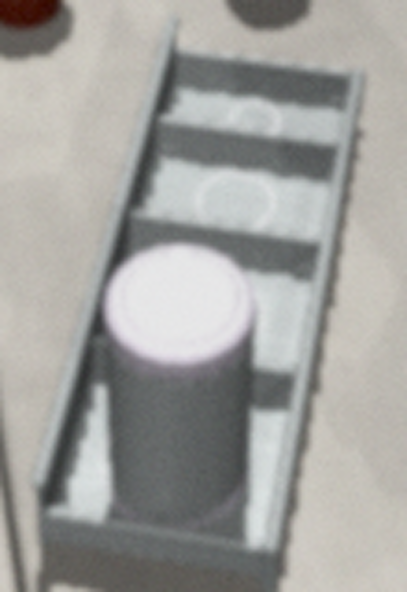

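View pics/b4.png

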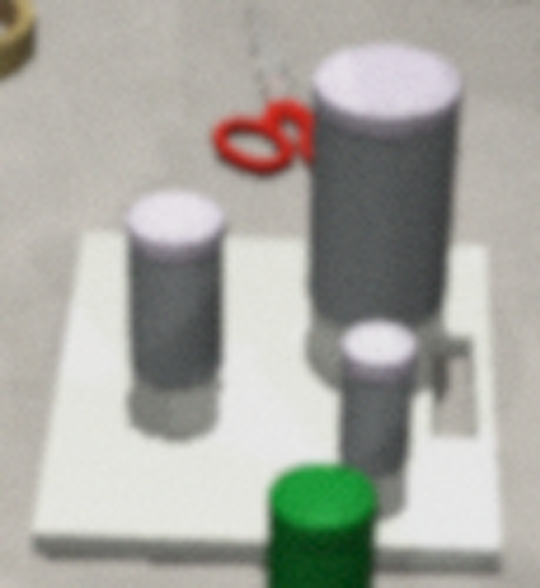

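```bash
cat > h.py <<'E'
import numpy as np
from scipy.spatial.transform import Rotation as R
from scipy.optimize import least_squares
C={}
C['scene']=dict(f=435.93387844733667,c=(321.69864317523434,238.66166917271758),o=np.array([137.46461932,-417.66477739,807.12368242]),e=[-141.58805539,-0.39388745,-47.46671982])
C['side']=dict(f=549.1877342502263,c=(306.22241663707393,231.85365715722622),o=np.array([555.96932615,761.5476209,701.28015254]),e=[-129.05560662,-0.95948549,-177.13830267])
def cam(s): return dict(f=s['fx'],c=(s['cx'],s['cy']),o=np.array(s['origin']),e=s['orientation'])
def rot(c): return R.from_euler('xyz',c['e'],degrees=True)
def proj(c,P):
    p=rot(c).inv().apply(np.atleast_2d(P)-c['o']);return p[:,:2]/p[:,2:]*c['f']+np.array(c['c'])
def atz(c,px,z):
    d=rot(c).apply([(px[0]-c['c'][0])/c['f'],(px[1]-c['c'][1])/c['f'],1]);return c['o']+d*(z-c['o'][2])/d[2]
def tri(obs):
    A=[];b=[]
    for c,px in obs:
        d=rot(c).apply([(px[0]-c['c'][0])/c['f'],(px[1]-c['c'][1])/c['f'],1]);d/=np.linalg.norm(d)
        M=np.eye(3)-np.outer(d,d);A.append(M);b.append(M@c['o'])
    return np.linalg.lstsq(np.vstack(A),np.hstack(b),rcond=None)[0]
def cr(u,off,f): return ((np.array(u)+.5)/f-.5)+np.array(off)
E
cat > m.py <<'E'
from h import *
sc,si=C['scene'],C['side']
b1=lambda u:cr(u,(200,140),5); b2=lambda u:cr(u,(310,235),4.2); b3=lambda u:cr(u,(245,265),3.7); b4=lambda u:cr(u,(250,115),4.7)
for n,p,q,z in [('small',b2((206,193)),b4((378,345)),78),('third',b2((438,133)),b4((176,220)),96),('largest',b2((458,303)),b4((387,85)),132),('second',b1((160,85)),b3((180,302)),114)]:
    print(n,atz(sc,p,z).round(1),atz(si,q,z).round(1),tri([(sc,p),(si,q)]).round(1))
for n,p,z in [('green',(322.5,241),84),('salt',(266,270),85),('pot',(343,213),36),('tealight',(358,172),30),('boxend',(356,150),30),('wallcorner',(398,140),0),('boxgreen0',(265,125),0)]:
    print(n,atz(sc,p,z).round(1))
L=[((298,216),(42,-41,30)),((380,293),(42,-111,30)),((450,360),(42,-169,30)),((515,410),(42,-215.5,30)),((275,312),(0,-76,12)),((350,388),(0,-140,12)),((414,452),(0,-192,12)),((520,387),(43,-217,50))]
S=[((257,118),(0,-192,12)),((235,202),(0,-140,12)),((165,122),(42,-169,30)),((135,213),(42,-111,30)),((177,55),(42,-215.5,30)),((40,490),(43.5,42.5,50))]
def W(v,P):
    a=np.radians(v[2]);P=np.array(P,float);return np.stack([v[0]+np.cos(a)*P[:,0]-np.sin(a)*P[:,1],v[1]+np.sin(a)*P[:,0]+np.cos(a)*P[:,1],P[:,2]],1)
def res(v,w=3):
    r=[]
    if w&1:r.append(proj(sc,W(v,[x[1] for x in L]))-np.array([b1(x[0]) for x in L]))
    if w&2:r.append(proj(si,W(v,[x[1] for x in S]))-np.array([b3(x[0]) for x in S]))
    return np.vstack(r).ravel()
for w in (1,2,3):
    f=least_squares(res,[500,450,20],args=(w,),loss='soft_l1');print(w,f.x.round(2));print(f.fun.reshape(-1,2).round(1).tolist())
print(W(f.x,[(0,0,12),(0,-76,12),(0,-140,12),(0,-192,12)]).round(1))
E
python3 m.py
```

```text
small [ 538.6 -156.1   78. ] [ 543.3 -148.7   78. ] [ 542.3 -154.6   73.4]
third [ 629.2 -221.7   96. ] [ 634.4 -213.1   96. ] [ 634.1 -220.3   90.8]
largest [ 538.4 -287.9  132. ] [ 543.7 -276.8  132. ] [ 542.9 -286.9  126. ]
second [583.5 276.1 114. ] [587.5 284.1 114. ] [587.2 280.7 109.4]
green [559.9 -39.2  84. ]
salt [428.2  -6.7  85. ]
pot [683.1   7.2  36. ]
tealight [821.6  75.   30. ]
boxend [884.8 134.4  30. ]
wallcorner [1030.2   95.1    0. ]
boxgreen0 [816.1 426.2   0. ]
1 [585.09 280.06  -6.96]
[[-0.0, -0.6], [0.2, -0.6], [0.7, -0.6], [-0.1, 0.7], [-0.3, 0.7], [-0.0, 0.3], [0.2, 0.2], [-0.6, -0.2]]
2 [587.88 284.66  -7.09]
[[-0.1, 1.8], [0.8, 1.3], [-1.6, -0.5], [-0.7, 0.5], [0.4, -1.2], [0.4, -1.0]]
3 [587.48 282.37  -7.16]
[[0.0, -1.4], [0.1, -1.5], [0.6, -1.5], [-0.3, -0.2], [-0.3, -0.2], [-0.1, -0.6], [0.0, -0.8], [-0.8, -1.1], [0.4, 0.9], [1.2, 0.3], [-1.1, -1.4], [-0.2, -0.6], [0.9, -2.1], [0.9, -2.5]]
[[587.5 282.4  12. ]
 [578.  207.   12. ]
 [570.  143.5  12. ]
 [563.6  91.9  12. ]]
```

Call:
{"api": "servo_tool", "payload": {
  "steps": [
    [1,0,0,-0.007,0,0,0.8],
    [1,0,0,-0.007,0,0,0.8],
    [1,0,0,-0.007,0,0,0.8],
    [1,0,0,-0.007,0,0,0.8],
    [1,0,0,-0.007,0,0,0.8],
    [1,0,0,-0.007,0,0,0.8],
    [1,0,0,-0.007,0,0,0.8],
    [1,0,0,-0.007,0,0,0.8],
    [1,0,0,-0.007,0,0,0.8],
    [1,0,0,-0.007,0,0,0.8]
  ],
  "grip_force": 45
}}

```text
t: 0.98
eef_pos: [243.8, 575.3, 248.8]
tool_rot: [180.0, 0.0, 30.2]
ft_force: [-0.7, 0.0, 0.2]
opening: 91.2
```

Call:
{"api": "servo_tool", "payload": {
  "steps": [
    [1,0,0,-0.007,0,0,0.81],
    [1,0,0,-0.007,0,0,0.81],
    [1,0,0,-0.007,0,0,0.81],
    [1,0,0,-0.007,0,0,0.81],
    [1,0,0,-0.007,0,0,0.81],
    [1,0,0,-0.007,0,0,0.81],
    [1,0,0,-0.007,0,0,0.81],
    [1,0,0,-0.007,0,0,0.81],
    [1,0,0,-0.007,0,0,0.81],
    [1,0,0,-0.007,0,0,0.81]
  ]
}}

```text
t: 1.82
eef_pos: [243.8, 575.3, 283.8]
tool_rot: [180.0, 0.0, -6.9]
ft_force: [0.3, 0.3, -0.3]
opening: 91.3
```

Call:
{"api": "servo_tool", "payload": {
  "steps": [
    [1,0.0385,0.0415,-0.002,0,0,0],
    [1,0.0385,0.0415,-0.002,0,0,0],
    [1,0.0385,0.0415,-0.002,0,0,0],
    [1,0.0385,0.0415,-0.002,0,0,0],
    [1,0.0385,0.0415,-0.002,0,0,0],
    [1,0.0385,0.0415,-0.002,0,0,0],
    [1,0.0385,0.0415,-0.002,0,0,0],
    [1,0.0385,0.0415,-0.002,0,0,0],
    [1,0.0385,0.0415,-0.002,0,0,0],
    [1,0.0385,0.0415,-0.002,0,0,0]
  ]
}}

```text
t: 2.65
eef_pos: [411.1, 345.5, 293.9]
tool_rot: [180.0, 0.0, -6.8]
ft_force: [0.7, 0.7, -0.2]
opening: 91.4
```

Call:
{"api": "servo_tool", "payload": {
  "steps": [
    [1,0.0385,0.0415,-0.002,0,0,0],
    [1,0.0385,0.0415,-0.002,0,0,0],
    [1,0.0385,0.0415,-0.002,0,0,0],
    [1,0.0385,0.0415,-0.002,0,0,0],
    [1,0.0385,0.0415,-0.002,0,0,0],
    [1,0.0385,0.0415,-0.002,0,0,0],
    [1,0.0385,0.0415,-0.002,0,0,0],
    [1,0.0385,0.0415,-0.002,0,0,0],
    [1,0.02,0.02,-0.002,0,0,0],
    [1,0,0,0,0,0,0]
  ]
}}

```text
t: 3.48
eef_pos: [554.2, 150.6, 302.7]
tool_rot: [180.0, -0.0, -6.9]
ft_force: [-0.2, -0.7, -0.1]
opening: 91.2
```

Run:
```python
from workcell import *
import cv2
s=state();print(s['t'],s['eef_pos'],s['tool_rot'],s['qpos'])
r=snapshot('wrist');cv2.imwrite("pics/c_wrist.png",r["color"]);print({k:v for k,v in r.items() if k!="color"})
```

```text
3.4833 [554.17685942 150.60044927 302.71802623] [ 1.79975361e+02 -1.14439654e-02 -6.90840730e+00] [ 9.26279529e+00  1.99178556e+01  7.68409424e+01 -2.70391548e-02
  8.32370736e+01  1.61743883e+01]
{'fx': 393.187678448107, 'fy': 393.187678448107, 'cx': 317.77450256422793, 'cy': 237.9125285599365, 'origin': array([563.42268883, 232.88823122, 474.16354964]), 'orientation': array([ 1.62868984e+02,  1.90906496e-02, -6.90818863e+00])}
```

View pics/c_wrist.png

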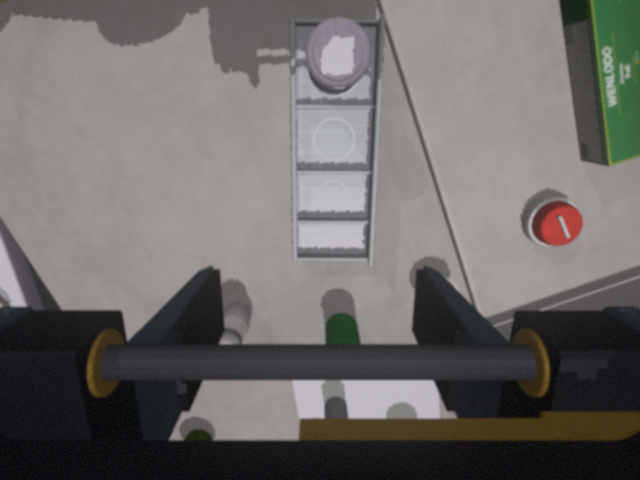

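Run:
```python
import cv2
a=cv2.imread("pics/c_wrist.png")
cv2.imwrite("pics/c1.png",cv2.resize(a[5:135,275:400],None,fx=4.5,fy=4.5,interpolation=cv2.INTER_CUBIC))
cv2.imwrite("pics/c2.png",cv2.resize(a[145:275,275:400],None,fx=4.5,fy=4.5,interpolation=cv2.INTER_CUBIC))
```

```text
(no output)
```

View pics/c1.png

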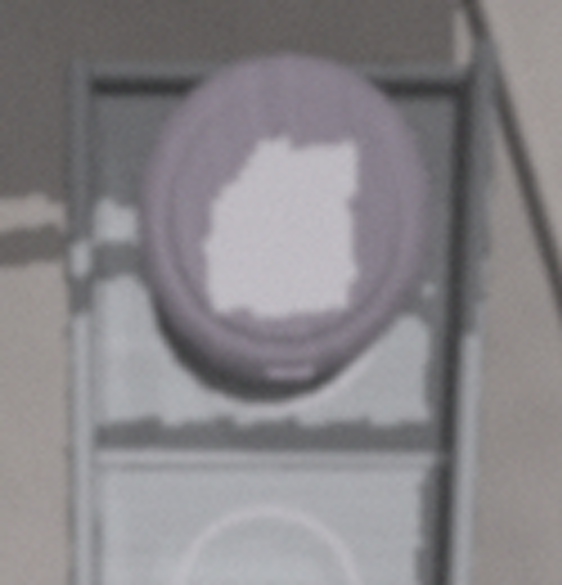

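View pics/c2.png

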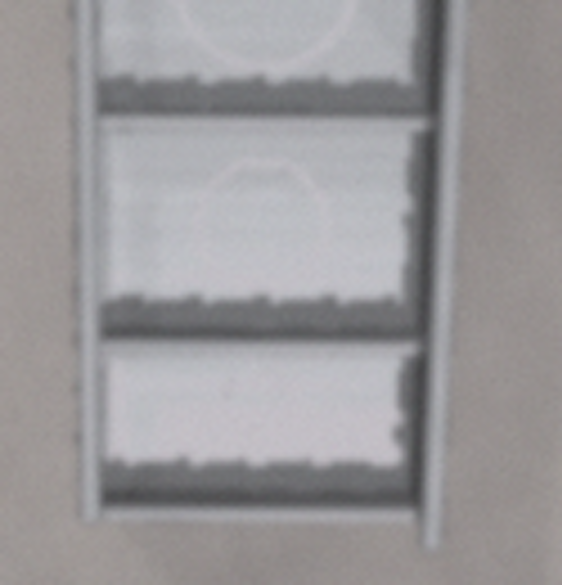

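```bash
cat > m2.py <<'E'
from h import *
w=dict(f=393.187678448107,c=(317.77450256422793,237.9125285599365),o=np.array([563.42268883,232.88823122,474.16354964]),e=[162.868984,0.0190906496,-6.90818863])
c1=lambda u:cr(u,(275,5),4.5);c2=lambda u:cr(u,(275,145),4.5)
D=[(c1((447,461)),(42,-41,30)),(c1((94,461)),(-42,-41,30)),(c2((432,118)),(42,-111,30)),(c2((99,118)),(-42,-111,30)),(c2((420,343)),(42,-169,30)),(c2((101,343)),(-42,-169,30)),(c2((420,513)),(42,-215,30)),(c2((101,513)),(-42,-215,30)),((334.3,139.2),(0,-76,12)),(c2((266,214)),(0,-140,12)),(c1((92,72)),(-42,41,30))]
def W(v,P):
    a=np.radians(v[2]);P=np.array(P,float);return np.stack([v[0]+np.cos(a)*P[:,0]-np.sin(a)*P[:,1],v[1]+np.sin(a)*P[:,0]+np.cos(a)*P[:,1],P[:,2]],1)
f=least_squares(lambda v:(proj(w,W(v,[d[1] for d in D]))-np.array([d[0] for d in D])).ravel(),[585,280,-7],loss='soft_l1')
print(f.x.round(2));print(f.fun.reshape(-1,2).round(1).tolist())
g=least_squares(lambda v:(proj(w,W(v,[d[1] for d in D])+[0,0,v[3]])-np.array([d[0] for d in D])).ravel(),[585,280,-7,0],loss='soft_l1')
print(g.x.round(2))
print(W(f.x,[(0,0,12),(0,-76,12),(0,-140,12),(0,-192,12)]).round(1))
t=np.linspace(0,2*np.pi,200)
def ext(x,y,r,z):
    p=proj(w,np.stack([x+r*np.cos(t),y+r*np.sin(t),z+0*t],1));return np.array([p[:,0].min(),p[:,0].max(),p[:,1].min(),p[:,1].max()])
ob=np.array([c1((145,0))[0],c1((428,0))[0],c1((0,55))[1]])
k=least_squares(lambda v:ext(v[0],v[1],28,114)[:3]-ob,[585,280]);print(k.x.round(1),k.fun.round(2),(ext(*k.x,28,114)-[275,275,5,5])*4.5)
E
python3 m2.py
```

```text
[587.97 282.43  -7.16]
[[0.2, -1.0], [0.2, -1.4], [0.6, 0.9], [-0.1, 0.5], [1.1, 0.8], [-0.0, 0.5], [-0.6, 0.1], [0.4, -0.2], [-0.6, -0.6], [-0.9, 1.9], [-0.3, -0.6]]
[588.01 282.15  -7.18  -2.64]
[[588.  282.4  12. ]
 [578.5 207.   12. ]
 [570.5 143.5  12. ]
 [564.   91.9  12. ]]
[586.4 280.4] [-1.98  1.98  0.09] [134.32970369 435.16839392  53.63867435 382.56579877]
```

Call:
{"api": "servo_tool", "payload": {
  "steps": [
    [1,0.0034,-0.0266,0.03,0,0,0],
    [1,0.0034,-0.0266,0.03,0,0,0],
    [1,0.0034,-0.0266,0.03,0,0,0],
    [1,0.0034,-0.0266,0.03,0,0,0],
    [1,0.0034,-0.0266,0.03,0,0,0],
    [1,0.0034,-0.0266,0.03,0,0,0],
    [1,0.0034,-0.0266,0.03,0,0,0],
    [1,0.0034,-0.0266,0.03,0,0,0],
    [1,0.0034,-0.0266,0.03,0,0,0],
    [1,0.0034,-0.0266,0.03,0,0,0]
  ]
}}

```text
t: 4.37
eef_pos: [584.5, 284.6, 151.9]
tool_rot: [-180.0, 0.0, -6.7]
ft_force: [0.1, 0.6, -0.1]
opening: 91.3
```

```bash
cat > look.py <<'E'
from workcell import *
import cv2,sys
tag=sys.argv[1]
s=state();print(s['t'],s['eef_pos'].round(1),s['tool_rot'].round(2),s['opening'],s['ft_force'].round(1))
for n in sys.argv[2:]:
    r=snapshot(n);cv2.imwrite(f"pics/{tag}_{n}.png",r["color"]);print(n,r['origin'].round(2).tolist(),r['orientation'].round(3).tolist())
E
python3 look.py d wrist
```

```text
4.3667 [584.5 284.6 151.9] [-1.80e+02  2.00e-02 -6.71e+00] 91.28673885465346 [ 0.1  0.6 -0.1]
wrist [593.6, 366.78, 323.39] [162.898, 0.053, -6.711]
```

View pics/d_wrist.png

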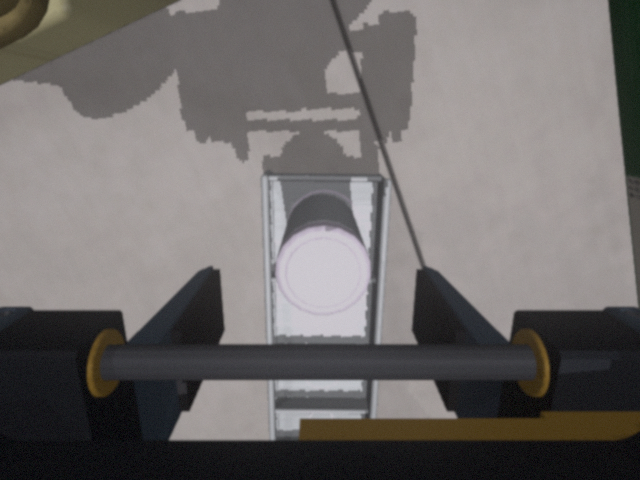

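```bash
cat >> h.py <<'E'
t_=np.linspace(0,2*np.pi,200)
def wcam(o,e): return dict(f=393.187678448107,c=(317.77450256422793,237.9125285599365),o=np.array(o),e=e)
def ext(w,x,y,r,z):
    p=proj(w,np.stack([x+r*np.cos(t_),y+r*np.sin(t_),z+0*t_],1));return np.array([p[:,0].min(),p[:,0].max(),p[:,1].min(),p[:,1].max()])
E
python3 - <<'E'
from h import *
w=wcam([593.6, 366.78, 323.39],[162.898, 0.053, -6.711])
ob=np.array([277,370,226,314])
k=least_squares(lambda v:ext(w,v[0],v[1],v[2],114)-ob,[585,280,28]);print(k.x,k.fun)
E
python3 -c "
from workcell import *
s=state();print(s['eef_pos'],s['tool_rot'])"
```

```text
[586.77599012 282.45726054  26.79211764] [-0.34831167  0.34788428  0.36121899 -0.38743398]
[583.70885606 286.08882414 148.86011523] [179.95953074   0.19145392  -6.67152487]
```

Call:
{"api": "servo_tool", "payload": {
  "steps": [
    [1,0,0,0.01,0,0,0],
    [1,0,0,0.01,0,0,0],
    [1,0,0,0,0,0,0],
    [1,0,0,0,0,0,0],
    [1,0,0,0,0,0,0],
    [1,0,0,0,0,0,0],
    [1,0,0,0,0,0,0],
    [1,0,0,0,0,0,0],
    [1,0,0,0,0,0,0],
    [1,0,0,0,0,0,0]
  ]
}}

```text
t: 5.25
eef_pos: [585.3, 282.7, 143.0]
tool_rot: [-180.0, -0.0, -6.8]
ft_force: [0.1, 0.3, 0.4]
opening: 91.1
```

Call:
{"api": "servo_tool", "payload": {
  "steps": [
    [1,0.002,0,0.02,0,0,0.08],
    [1,0.001,0,0.02,0,0,0],
    [1,0,0,0.02,0,0,0],
    [1,0,0,0.02,0,0,0],
    [1,0,0,0.02,0,0,0],
    [1,0,0,0.02,0,0,0],
    [1,0,0,0.02,0,0,0],
    [1,0,0,0.02,0,0,0],
    [1,0,0,0,0,0,0],
    [0.5,0,0,0,0,0,0]
  ]
}}

```text
t: 6.08
eef_pos: [586.5, 282.4, 62.3]
tool_rot: [180.0, 0.1, -7.1]
ft_force: [0.3, -0.1, 0.5]
opening: 87.2
```

Call:
{"api": "servo_tool", "payload": {
  "steps": [
    [0.4,0,0,0,0,0,0],
    [0.3,0,0,0,0,0,0],
    [0.3,0,0,0,0,0,0],
    [0.3,0,0,0,0,0,0],
    [0.3,0,0,0,0,0,0],
    [0.3,0,0,0,0,0,0],
    [0.3,0,0,0,0,0,0],
    [0.3,0,0,0,0,0,0],
    [0.3,0,0,0,0,0,0],
    [0.3,0,0,0,0,0,0]
  ]
}}

```text
t: 6.92
eef_pos: [587.0, 282.6, 63.3]
tool_rot: [-180.0, -0.0, -7.1]
ft_force: [0.7, -0.3, 6.1]
opening: 54.7
```

Call:
{"api": "servo_tool", "payload": {
  "steps": [
    [0.2,0,0,0,0,0,0],
    [0.2,0,0,-0.004,0,0,0],
    [0.2,0,0,-0.01,0,0,0],
    [0.2,0,0,-0.016,0,0,0],
    [0.2,0,0,-0.02,0,0,0],
    [0.2,0,0,-0.02,0,0,0],
    [0.2,0,0,-0.02,0,0,0],
    [0.2,0,0,-0.01,0,0,0],
    [0.2,0,0,0,0,0,0],
    [0.2,0,0,0,0,0,0]
  ]
}}

```text
t: 7.75
eef_pos: [586.8, 282.6, 113.3]
tool_rot: [-180.0, -0.0, -7.1]
ft_force: [0.1, 0.1, -0.7]
opening: 55.0
```

```bash
python3 look.py e side
```

```text
7.75 [586.8 282.6 113.3] [-1.7998e+02 -3.0000e-02 -7.1300e+00] 54.96522763261793 [ 0.1  0.1 -0.7]
side [555.97, 761.55, 701.28] [-129.056, -0.959, -177.138]
```

View pics/e_side.png

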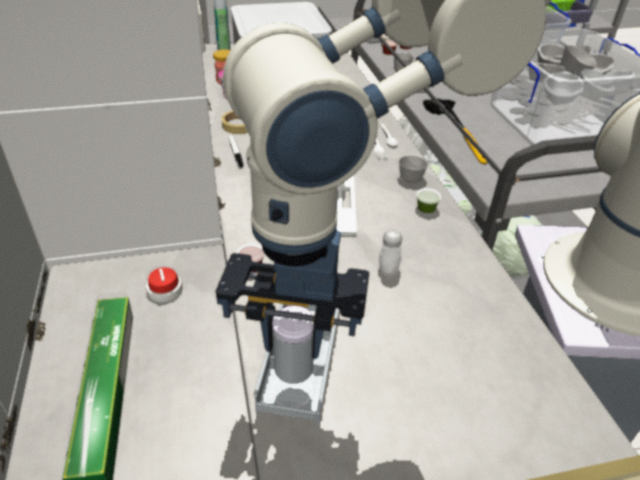

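Call:
{"api": "servo_tool", "payload": {
  "steps": [
    [0.2,0,0.01,0,0,0,0],
    [0.2,0,0.02,0,0,0,0],
    [0.2,0.001,0.03,0,0,0,0],
    [0.2,0.001,0.03,0,0,0,0],
    [0.2,0,0.03,0,0,0,0],
    [0.2,0,0.02,0,0,0,0],
    [0.2,0,0.012,0,0,0,0],
    [0.2,0,0,0,0,0,0],
    [0.2,0,0,0,0,0,0],
    [0.2,0,0,0,0,0,0]
  ]
}}

```text
t: 8.63
eef_pos: [578.5, 207.4, 113.0]
tool_rot: [-180.0, -0.0, -7.1]
ft_force: [-0.3, 0.1, -1.6]
opening: 55.3
```

```bash
python3 look.py f scene side
```

```text
8.6333 [578.5 207.4 113. ] [-1.7998e+02 -2.0000e-02 -7.1200e+00] 55.278407463659875 [-0.3  0.1 -1.6]
scene [137.46, -417.66, 807.12] [-141.588, -0.394, -47.467]
side [555.97, 761.55, 701.28] [-129.056, -0.959, -177.138]
```

View pics/f_scene.png

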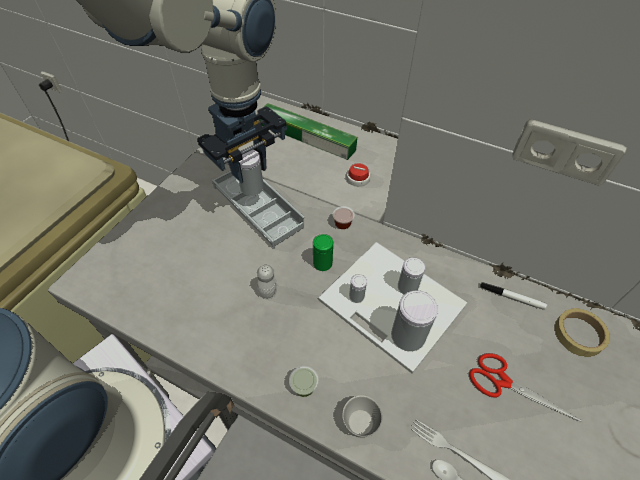

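View pics/f_side.png

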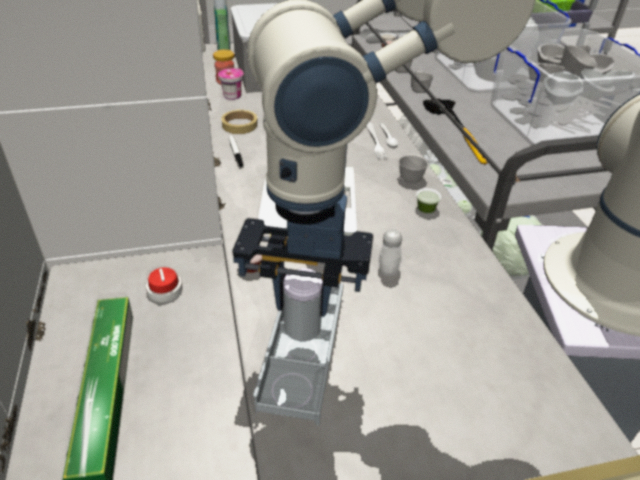

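Call:
{"api": "servo_tool", "payload": {
  "steps": [
    [0.2,0,0,0.01,0,0,0],
    [0.2,0,0,0.02,0,0,0],
    [0.2,0,0,0.02,0,0,0],
    [0.2,0,0,0.016,0,0,0],
    [0.2,0,0,0.012,0,0,0],
    [0.2,0,0,0.01,0,0,0],
    [0.2,0,0,0.006,0,0,0],
    [0.2,0,0,0.002,0,0,0],
    [0.2,0,0,0.002,0,0,0],
    [0.2,0,0,0,0,0,0]
  ]
}}

```text
t: 9.57
eef_pos: [578.4, 207.1, 64.0]
tool_rot: [-180.0, -0.0, -7.1]
ft_force: [-0.0, -0.2, -1.6]
opening: 55.3
```

Call:
{"api": "servo_tool", "payload": {
  "steps": [
    [0.2,0,0,0.002,0,0,0],
    [0.2,0,0,0,0,0,0],
    [0.65,0,0,0,0,0,0],
    [0.7,0,0,0,0,0,0],
    [0.8,0,0,0,0,0,0],
    [0.9,0,0,0,0,0,0],
    [1,0,0,0,0,0,0],
    [1,0,0,0,0,0,0],
    [1,0,0,0,0,0,0],
    [1,0,0,-0.01,0,0,0]
  ]
}}

```text
t: 10.4
eef_pos: [577.8, 206.9, 67.3]
tool_rot: [180.0, 0.1, -7.1]
ft_force: [-0.5, 0.8, -0.1]
opening: 91.4
```

Call:
{"api": "servo_tool", "payload": {
  "steps": [
    [1,0,0,-0.03,0,0,0],
    [1,0,0,-0.06,0,0,0],
    [1,0,0,-0.07,0,0,0],
    [1,0,0,-0.07,0,0,0],
    [1,0.003,0.02,-0.07,0,0,0],
    [1,0.005,0.04,-0.07,0,0,0],
    [1,0.008,0.07,-0.05,0,0,0],
    [1,0.008,0.07,-0.03,0,0,0],
    [1,0.008,0.07,0,0,0,0],
    [1,0.008,0.07,0,0,0,0]
  ]
}}

```text
t: 11.23
eef_pos: [577.2, 35.7, 293.8]
tool_rot: [-180.0, -0.2, -7.1]
ft_force: [0.9, 0.4, -0.1]
opening: 91.5
```

Call:
{"api": "servo_tool", "payload": {
  "steps": [
    [1,0.008,0.07,0,0,0,0],
    [1,0.008,0.07,0,0,0,0],
    [1,0.008,0.07,0,0,0,0],
    [1,0.008,0.07,0,0,0,0],
    [1,0.008,0.07,0,0,0,0],
    [1,0.008,0.07,0,0,0,0],
    [1,0.008,0.05,0,0,0,0],
    [1,0.006,0.03,0,0,0,0],
    [1,0.004,0.02,0,0,0,0],
    [1,0,0,0,0,0,0]
  ]
}}

```text
t: 12.07
eef_pos: [577.7, -226.1, 292.0]
tool_rot: [180.0, -0.0, -7.2]
ft_force: [0.1, -0.1, 0.3]
opening: 91.2
```

Call:
{"api": "servo_tool", "payload": {
  "steps": [
    [1,0,0,0,0,0,0],
    [1,0,0,0,0,0,0],
    [1,0,0,0,0,0,0],
    [1,0,0,0,0,0,0],
    [1,0,0,0,0,0,0],
    [1,0,0,0,0,0,0],
    [1,0,0,0,0,0,0],
    [1,0,0,0,0,0,0],
    [1,0,0,0,0,0,0],
    [1,0,0,0,0,0,0]
  ]
}}

```text
t: 12.9
eef_pos: [577.6, -225.0, 292.0]
tool_rot: [180.0, -0.0, -7.1]
ft_force: [0.1, -0.4, -0.3]
opening: 91.6
```

```bash
python3 look.py g wrist side
```

```text
12.9 [ 577.6 -225.   292. ] [180.    -0.    -7.13] 91.58980751769364 [ 0.1 -0.4 -0.3]
wrist [587.14, -142.82, 463.52] [162.895, 0.03, -7.129]
side [555.97, 761.55, 701.28] [-129.056, -0.959, -177.138]
```

View pics/g_wrist.png

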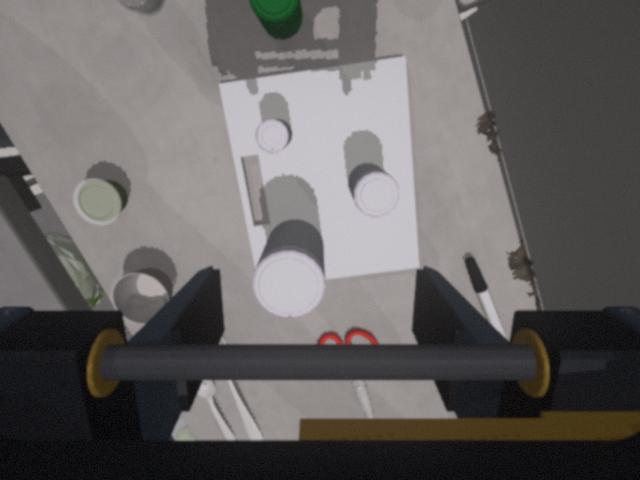

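View pics/g_side.png

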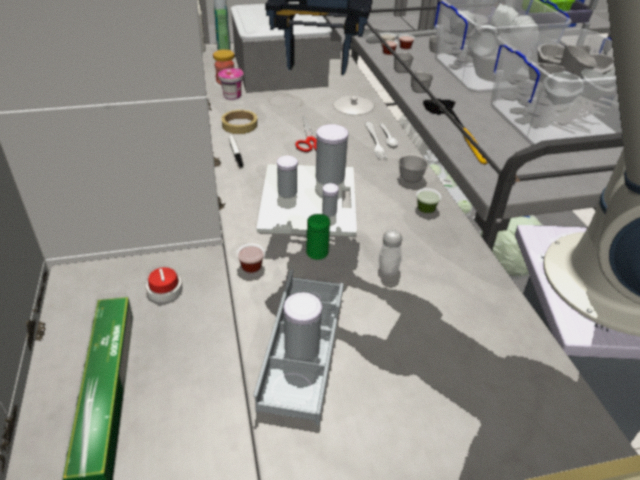

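Run:
```python
from h import *
w=wcam([587.14, -142.82, 463.52],[162.895, 0.03, -7.129])
for n,ob,z,g in [('L',(254,325.5,248.5,316),132,(540,-282,34)),('3',(354.5,400,170.5,217),96,(632,-217,22)),('S',(256,290.5,118.5,153),78,(540,-152,16))]:
    k=least_squares(lambda v:ext(w,v[0],v[1],v[2],z)-np.array(ob),g);print(n,k.x.round(1),k.fun.round(1))
```

```text
L [ 543.5 -283.8   33. ] [-0.4  0.4  0.4 -0.4]
3 [ 634.1 -219.    21.9] [-0.4  0.4  0.4 -0.4]
S [ 542.8 -154.7   16.1] [ 0.3 -0.3 -0.3  0.3]
```

Call:
{"api": "servo_tool", "payload": {
  "steps": [
    [1,-0.0067,0.0158,0.03,0,0,0],
    [1,-0.0067,0.0158,0.04,0,0,0],
    [1,-0.0067,0.0158,0.05,0,0,0],
    [1,-0.0067,0.0158,0.05,0,0,0],
    [1,-0.0067,0.0158,0.05,0,0,0],
    [1,-0.0067,0.0158,0.03,0,0,0],
    [1,-0.0067,0.0158,0.02,0,0,0],
    [1,-0.0067,0.0158,0.014,0,0,0],
    [1,0,0,0,0,0,0],
    [1,0,0,0,0,0,0]
  ]
}}

```text
t: 13.83
eef_pos: [543.3, -284.9, 150.6]
tool_rot: [180.0, -0.0, -7.2]
ft_force: [0.6, 0.4, 0.7]
opening: 91.1
```

```bash
python3 look.py h wrist
```

```text
13.8333 [ 543.3 -284.9  150.6] [ 1.7999e+02 -4.0000e-02 -7.1700e+00] 91.10849554069992 [0.6 0.4 0.7]
wrist [552.85, -202.64, 322.08] [162.882, -0.007, -7.172]
```

View pics/h_wrist.png

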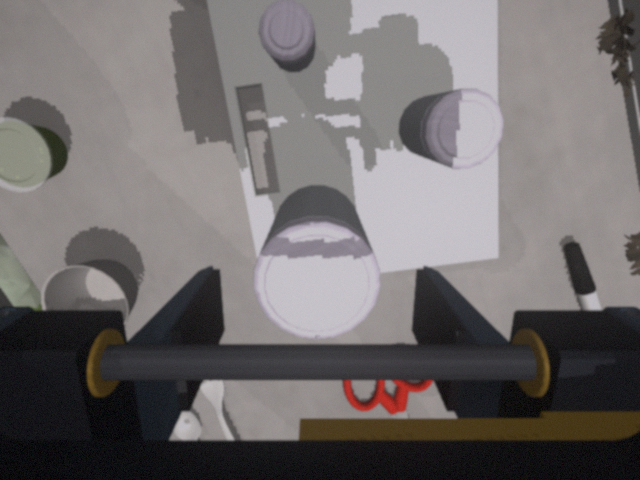

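Run:
```python
from h import *
w=wcam([552.85, -202.64, 322.08],[162.882, -0.007, -7.172])
for n,ob,z,g in [('L',(255.5,379,221.5,338),132,(540,-282,34)),('3',(425,503,88.5,168),96,(632,-217,22)),('S',(259.5,314,0,60),78,(540,-152,16))]:
    k=least_squares(lambda v:ext(w,v[0],v[1],v[2],z)-np.array(ob),g);print(n,k.x.round(1),k.fun.round(1))
```

```text
L [ 542.2 -284.9   32.7] [-0.6  0.6  0.6 -0.7]
3 [ 632.4 -219.4   21.4] [ 0.2 -0.2 -0.2  0.2]
S [ 541.4 -154.8   15.1] [ 0.1 -0.1 -0.1  0.1]
```

Centred to within a millimetre. Descend 78 mm to z≈72.5 and grip.

Call:
{"api": "servo_tool", "payload": {
  "steps": [
    [1,-0.001,0,0.01,0,0,0],
    [1,0,0,0.02,0,0,0],
    [1,0,0,0.025,0,0,0],
    [1,0,0,0.025,0,0,0],
    [1,0,0,0.025,0,0,0],
    [1,0,0,0.02,0,0,0],
    [1,0,0,0.02,0,0,0],
    [1,0,0,0.01,0,0,0],
    [1,0,0,0,0,0,0],
    [0.7,0,0,0,0,0,0]
  ]
}}

```text
t: 14.72
eef_pos: [542.7, -284.3, 72.5]
tool_rot: [-180.0, 0.0, -7.1]
ft_force: [0.2, 0.2, 0.4]
opening: 87.0
```

Call:
{"api": "servo_tool", "payload": {
  "steps": [
    [0.6,0,0,0,0,0,0],
    [0.4,0,0,0,0,0,0],
    [0.3,0,0,0,0,0,0],
    [0.3,0,0,0,0,0,0],
    [0.3,0,0,0,0,0,0],
    [0.3,0,0,0,0,0,0],
    [0.3,0,0,0,0,0,0],
    [0.3,0,0,0,0,0,0],
    [0.3,0,0,0,0,0,0],
    [0.3,0,0,0,0,0,0]
  ],
  "grip_force": 55
}}

```text
t: 15.55
eef_pos: [542.9, -284.5, 73.0]
tool_rot: [180.0, -0.0, -7.1]
ft_force: [-1.7, -0.2, 6.4]
opening: 67.5
```

Call:
{"api": "servo_tool", "payload": {
  "steps": [
    [0.3,0,0,-0.004,0,0,0],
    [0.3,0,0,-0.01,0,0,0],
    [0.3,0,0,-0.02,0,0,0],
    [0.3,0,0,-0.03,0,0,0],
    [0.3,0,0,-0.04,0,0,0],
    [0.3,0,0,-0.05,0,0,0],
    [0.3,0,0,-0.05,0,0,0],
    [0.3,0,0,-0.05,0,0,0],
    [0.3,0,0,-0.03,0,0,0],
    [0.3,0,0,-0.01,0,0,0]
  ]
}}

```text
t: 16.38
eef_pos: [543.5, -284.9, 223.1]
tool_rot: [179.9, -0.2, -7.1]
ft_force: [0.5, -1.5, -3.3]
opening: 67.6
```

```bash
python3 look.py i scene
```

```text
16.3833 [ 543.5 -284.9  223.1] [179.89  -0.23  -7.12] 67.61736430707987 [ 0.5 -1.5 -3.3]
scene [137.46, -417.66, 807.12] [-141.588, -0.394, -47.467]
```

View pics/i_scene.png

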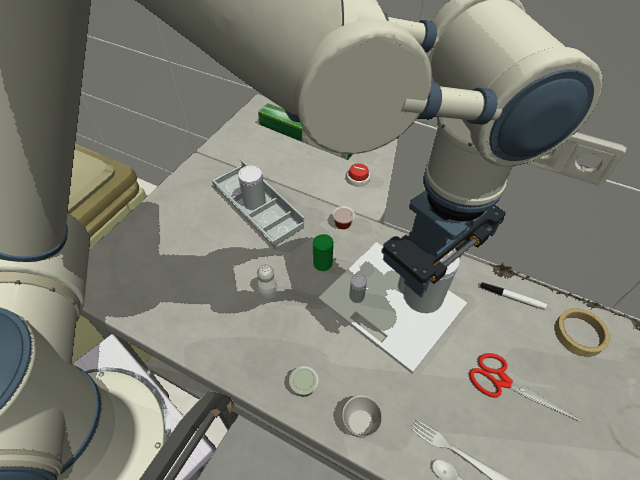

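Call:
{"api": "servo_tool", "payload": {
  "steps": [
    [0.3,-0.0026,-0.02,0,0,0,0],
    [0.3,-0.0026,-0.04,0,0,0,0],
    [0.3,-0.0026,-0.065,0,0,0,0],
    [0.3,-0.0026,-0.065,0,0,0,0],
    [0.3,-0.0026,-0.065,0,0,0,0],
    [0.3,-0.0026,-0.065,0,0,0,0],
    [0.3,-0.0026,-0.065,0,0,0,0],
    [0.3,-0.0026,-0.065,0,0,0,0],
    [0.3,-0.0026,-0.065,0,0,0,0],
    [0.3,-0.0026,-0.065,0,0,0,0]
  ]
}}

```text
t: 17.27
eef_pos: [564.4, 7.2, 218.2]
tool_rot: [-180.0, 0.1, -7.1]
ft_force: [1.2, 0.6, -3.0]
opening: 67.6
```

Call:
{"api": "servo_tool", "payload": {
  "steps": [
    [0.3,-0.0026,-0.065,0,0,0,0],
    [0.3,-0.0026,-0.065,0,0,0,0],
    [0.3,-0.0026,-0.065,0,0,0,0],
    [0.3,-0.0026,-0.065,0,0,0,0],
    [0.3,-0.0026,-0.065,0,0,0,0],
    [0.3,-0.0026,-0.065,0,0,0,0],
    [0.3,-0.0026,-0.065,0,0,0,0],
    [0.3,-0.0026,-0.065,0,0,0,0],
    [0.3,-0.0026,-0.025,0,0,0,0],
    [0.3,-0.0026,-0.012,0,0,0,0]
  ]
}}

```text
t: 18.1
eef_pos: [586.1, 285.3, 217.8]
tool_rot: [180.0, 0.1, -7.0]
ft_force: [-0.5, 0.1, -3.5]
opening: 67.8
```

Call:
{"api": "servo_tool", "payload": {
  "steps": [
    [0.3,0,0,0,0,0,0],
    [0.3,0,0,0,0,0,0],
    [0.3,0,0,0,0,0,0],
    [0.3,0,0,0,0,0,0],
    [0.3,0,0,0,0,0,0],
    [0.3,0,0,0,0,0,0],
    [0.3,0,0,0,0,0,0],
    [0.3,0,0,0,0,0,0],
    [0.3,0,0,0,0,0,0],
    [0.3,0,0,0,0,0,0]
  ]
}}

```text
t: 18.93
eef_pos: [587.4, 283.0, 219.5]
tool_rot: [-180.0, -0.0, -7.1]
ft_force: [0.2, 0.1, -3.3]
opening: 67.9
```

```bash
python3 look.py j side
```

```text
18.9333 [587.4 283.  219.5] [-180.     -0.     -7.13] 67.89643668782308 [ 0.2  0.1 -3.3]
side [555.97, 761.55, 701.28] [-129.056, -0.959, -177.138]
```

View pics/j_side.png

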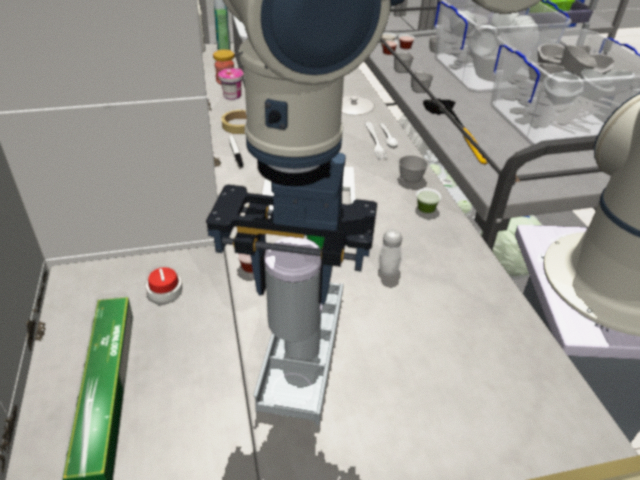

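Call:
{"api": "servo_tool", "payload": {
  "steps": [
    [0.3,0.001,0.001,0.02,0,0,0],
    [0.3,0,0,0.03,0,0,0],
    [0.3,0,0,0.04,0,0,0],
    [0.3,0,0,0.05,0,0,0],
    [0.3,0,0,0.05,0,0,0],
    [0.3,0,0,0.04,0,0,0],
    [0.3,0,0,0.02,0,0,0],
    [0.3,0,0,0.01,0,0,0],
    [0.3,0,0,0.01,0,0,0],
    [0.3,0,0,0.01,0,0,0]
  ]
}}

```text
t: 19.82
eef_pos: [588.5, 282.7, 80.1]
tool_rot: [-180.0, -0.1, -7.1]
ft_force: [0.1, -0.3, -4.6]
opening: 67.8
```

Call:
{"api": "servo_tool", "payload": {
  "steps": [
    [0.3,0,0,0.004,0,0,0],
    [0.3,0,0,0.004,0,0,0],
    [0.3,0,0,0.002,0,0,0],
    [0.3,0,0,0,0,0,0],
    [0.3,0,0,0,0,0,0],
    [0.3,0,0,0,0,0,0],
    [0.3,0,0,0,0,0,0],
    [0.3,0,0,0,0,0,0],
    [0.3,0,0,0,0,0,0],
    [0.3,0,0,0,0,0,0]
  ]
}}

```text
t: 20.65
eef_pos: [587.8, 282.5, 74.6]
tool_rot: [-180.0, -0.0, -7.1]
ft_force: [1.1, -0.1, -3.8]
opening: 67.6
```

Call:
{"api": "servo_tool", "payload": {
  "steps": [
    [0.3,0,0,0.003,0,0,0],
    [0.3,0,0,0,0,0,0],
    [0.3,0,0,0,0,0,0],
    [0.78,0,0,0,0,0,0],
    [0.85,0,0,0,0,0,0],
    [0.9,0,0,0,0,0,0],
    [1,0,0,0,0,0,0],
    [1,0,0,0,0,0,0],
    [1,0,0,0,0,0,0],
    [1,0,0,-0.01,0,0,0]
  ]
}}

```text
t: 21.48
eef_pos: [587.3, 282.3, 77.4]
tool_rot: [180.0, 0.1, -7.1]
ft_force: [0.9, -1.0, -0.5]
opening: 91.5
```

Call:
{"api": "servo_tool", "payload": {
  "steps": [
    [1,0,0,-0.03,0,0,0],
    [1,0,0,-0.05,0,0,0],
    [1,0,0,-0.07,0,0,0],
    [1,0,0,-0.07,0,0,0],
    [1,0,0,-0.07,0,0,0],
    [1,0,0,-0.07,0,0,0],
    [1,0,0,-0.05,0,0,0],
    [1,0,0,-0.02,0,0,0],
    [1,0,0,0,0,0,0],
    [1,0,0,0,0,0,0]
  ]
}}

```text
t: 22.32
eef_pos: [587.6, 282.4, 292.7]
tool_rot: [180.0, 0.0, -7.1]
ft_force: [0.3, -0.4, -1.8]
opening: 91.5
```

```bash
python3 look.py k wrist
```

```text
22.3167 [587.6 282.4 292.7] [180.     0.    -7.13] 91.52113266036521 [ 0.3 -0.4 -1.8]
wrist [597.21, 364.59, 464.17] [162.891, 0.034, -7.125]
```

View pics/k_wrist.png

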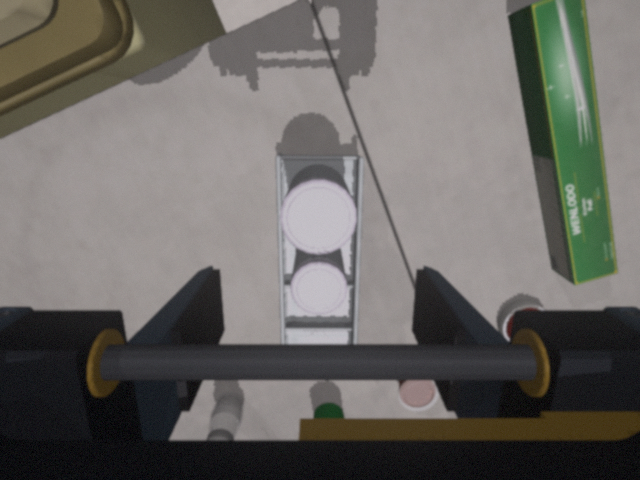

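Call:
{"api": "servo_tool", "payload": {
  "steps": [
    [1,0.0108,0.02,0,0,0,0],
    [1,0.0108,0.04,0,0,0,0],
    [1,0.0108,0.055,0,0,0,0],
    [1,0.0108,0.055,0,0,0,0],
    [1,0.0108,0.055,0,0,0,0],
    [1,0.0108,0.055,0,0,0,0],
    [1,0.0108,0.055,0,0,0,0],
    [1,0.0108,0.055,0,0,0,0],
    [1,0.0108,0.055,0,0,0,0],
    [1,0.0108,0.055,0,0,0,0]
  ]
}}

```text
t: 23.2
eef_pos: [609.7, 25.6, 291.5]
tool_rot: [180.0, 0.1, -7.1]
ft_force: [0.9, 0.7, -0.5]
opening: 91.4
```

Call:
{"api": "servo_tool", "payload": {
  "steps": [
    [1,0.0108,0.055,0.01,0,0,0],
    [1,0.0108,0.055,0.02,0,0,0],
    [1,0.0108,0.055,0.03,0,0,0],
    [1,0.0108,0.055,0.04,0,0,0],
    [1,0.0108,0.055,0.04,0,0,0],
    [1,0.0108,0.055,0.04,0,0,0],
    [1,0.0108,0.055,0.04,0,0,0],
    [1,0.0108,0.055,0.03,0,0,0],
    [1,0.0108,0.03,0.02,0,0,0],
    [1,0.0108,0.014,0.01,0,0,0]
  ]
}}

```text
t: 24.03
eef_pos: [632.5, -221.3, 150.3]
tool_rot: [-180.0, 0.2, -7.3]
ft_force: [0.4, 0.3, 0.5]
opening: 91.1
```

Call:
{"api": "servo_tool", "payload": {
  "steps": [
    [1,0,0,0,0,0,0],
    [1,0,0,0,0,0,0],
    [1,0,0,0,0,0,0],
    [1,0,0,0,0,0,0],
    [1,0,0,0,0,0,0],
    [1,0,0,0,0,0,0],
    [1,0,0,0,0,0,0],
    [1,0,0,0,0,0,0],
    [1,0,0,0,0,0,0],
    [1,0,0,0,0,0,0]
  ]
}}

```text
t: 24.87
eef_pos: [633.9, -219.1, 153.0]
tool_rot: [-180.0, 0.0, -7.1]
ft_force: [-0.1, 0.4, 0.5]
opening: 91.2
```

```bash
python3 look.py l wrist
```

```text
24.8667 [ 633.9 -219.1  153. ] [-180.      0.     -7.13] 91.15271511072352 [-0.1  0.4  0.5]
wrist [643.49, -136.92, 324.56] [162.894, 0.029, -7.125]
```

View pics/l_wrist.png

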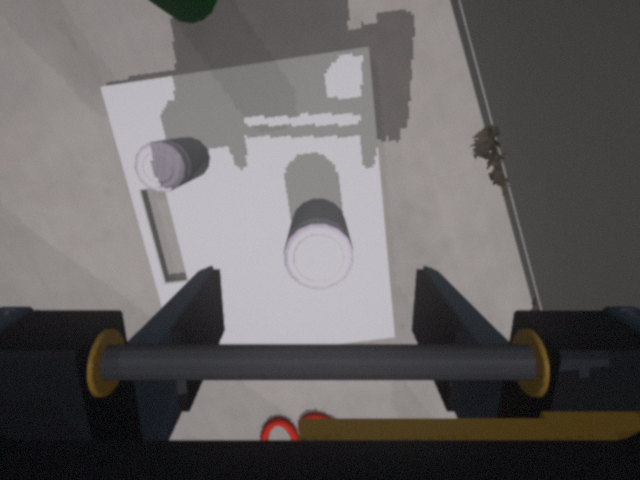

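Run:
```python
from h import *
w=wcam([643.49, -136.92, 324.56],[162.894, 0.029, -7.125])
for n,ob,z,g in [('3',(285,353,223.5,289),96,(632,-217,22)),('S',(134.5,191,138,191),78,(540,-152,16))]:
    k=least_squares(lambda v:ext(w,v[0],v[1],v[2],z)-np.array(ob),g);print(n,k.x.round(1),k.fun.round(1))
for p in [(458,0),(500,165),(538,305)]: print(atz(w,p,0).round(0))
for p in [(398,220),(430,240),(510,272),(640,327)]: print(atz(C['scene'],p,0).round(0))
```

```text
3 [ 633.9 -219.1   21.2] [-0.4  0.4  0.4 -0.4]
S [ 544.4 -153.3   16.8] [ 0.9 -0.9 -0.9  0.9]
[755. -69.   0.]
[ 786. -193.    0.]
[ 822. -324.    0.]
[783. -87.   0.]
[ 784. -179.    0.]
[ 829. -362.    0.]
[ 886. -623.   -0.]
```

Call:
{"api": "servo_tool", "payload": {
  "steps": [
    [1,0,0,0.01,0,0,0],
    [1,0,0,0.02,0,0,0],
    [1,0,0,0.035,0,0,0],
    [1,0,0,0.035,0,0,0],
    [1,0,0,0.032,0,0,0],
    [1,0,0,0.03,0,0,0],
    [1,0,0,0.02,0,0,0],
    [1,0,0,0.01,0,0,0],
    [0.8,0,0,0,0,0,0],
    [0.6,0,0,0,0,0,0]
  ],
  "grip_force": 40
}}

```text
t: 25.75
eef_pos: [634.1, -219.2, 57.2]
tool_rot: [180.0, -0.0, -7.1]
ft_force: [-0.1, -0.3, 0.5]
opening: 80.7
```

Call:
{"api": "servo_tool", "payload": {
  "steps": [
    [0.4,0,0,0,0,0,0],
    [0.3,0,0,0,0,0,0],
    [0.2,0,0,0,0,0,0],
    [0.2,0,0,0,0,0,0],
    [0.2,0,0,0,0,0,0],
    [0.2,0,0,0,0,0,0],
    [0.2,0,0,0,0,0,0],
    [0.2,0,0,0,0,0,0],
    [0.2,0,0,0,0,0,0],
    [0.2,0,0,0,0,0,0]
  ]
}}

```text
t: 26.58
eef_pos: [634.0, -219.2, 57.2]
tool_rot: [180.0, -0.0, -7.1]
ft_force: [-0.4, 0.1, 4.6]
opening: 43.4
```

Call:
{"api": "servo_tool", "payload": {
  "steps": [
    [0.2,0,0,-0.005,0,0,0],
    [0.2,0,0,-0.015,0,0,0],
    [0.2,0,0,-0.03,0,0,0],
    [0.2,0,0,-0.05,0,0,0],
    [0.2,0,0,-0.05,0,0,0],
    [0.2,0,0,-0.04,0,0,0],
    [0.2,0,0,-0.02,0,0,0],
    [0.2,0,0,-0.01,0,0,0],
    [0.2,-0.018,-0.02,0,0,0,0],
    [0.2,-0.018,-0.04,0,0,0,0]
  ]
}}

```text
t: 27.42
eef_pos: [619.3, -188.4, 166.3]
tool_rot: [180.0, 0.0, -7.2]
ft_force: [-0.2, -0.6, -1.1]
opening: 43.0
```

Call:
{"api": "servo_tool", "payload": {
  "steps": [
    [0.2,-0.018,-0.07,0,0,0,0],
    [0.2,-0.018,-0.07,0,0,0,0],
    [0.2,-0.018,-0.07,0,0,0,0],
    [0.2,-0.018,-0.07,0,0,0,0],
    [0.2,-0.018,-0.07,0,0,0,0],
    [0.2,-0.018,-0.07,0,0,0,0],
    [0.2,-0.018,-0.07,0,0,0,0],
    [0.2,-0.018,-0.07,0,0,0,0],
    [0.2,-0.018,-0.05,0,0,0,0],
    [0.2,-0.018,-0.034,0,0,0,0]
  ]
}}

```text
t: 28.25
eef_pos: [569.4, 146.1, 166.0]
tool_rot: [180.0, 0.1, -7.0]
ft_force: [-0.2, -0.4, -1.9]
opening: 43.0
```

Call:
{"api": "servo_tool", "payload": {
  "steps": [
    [0.2,0,0,0,0,0,0],
    [0.2,0,0,0,0,0,0],
    [0.2,0,0,0,0,0,0],
    [0.2,0,0,0,0,0,0],
    [0.2,0,0,0,0,0,0],
    [0.2,0,0,0,0,0,0],
    [0.2,0,0,0,0,0,0],
    [0.2,0,0,0,0,0,0],
    [0.2,0,0,0,0,0,0],
    [0.2,0,0,0,0,0,0]
  ]
}}

```text
t: 29.08
eef_pos: [570.4, 143.5, 167.0]
tool_rot: [180.0, 0.0, -7.1]
ft_force: [-0.3, 0.7, -1.5]
opening: 43.3
```

```bash
python3 look.py n scene
```

```text
29.0833 [570.4 143.5 167. ] [180.     0.    -7.13] 43.34009951491727 [-0.3  0.7 -1.5]
scene [137.46, -417.66, 807.12] [-141.588, -0.394, -47.467]
```

View pics/n_scene.png

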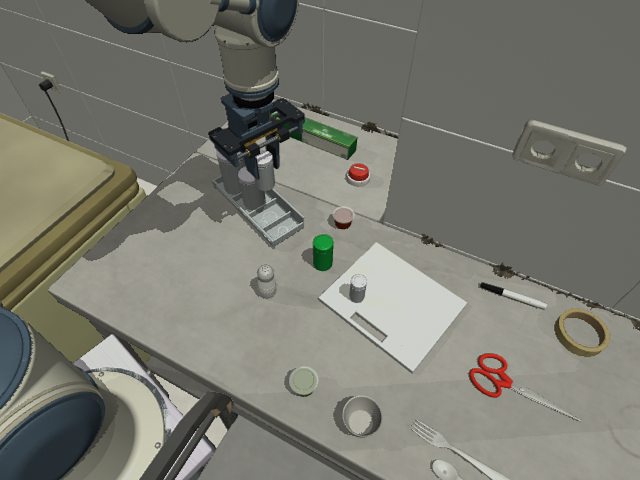

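Call:
{"api": "servo_tool", "payload": {
  "steps": [
    [0.2,0,0,0.015,0,0,0],
    [0.2,0,0,0.03,0,0,0],
    [0.2,0,0,0.04,0,0,0],
    [0.2,0,0,0.04,0,0,0],
    [0.2,0,0,0.03,0,0,0],
    [0.2,0,0,0.02,0,0,0],
    [0.2,0,0,0.015,0,0,0],
    [0.2,0,0,0.015,0,0,0],
    [0.2,0,0,0.005,0,0,0],
    [0.2,0,0,0.002,0,0,0]
  ]
}}

```text
t: 29.97
eef_pos: [570.5, 143.5, 60.9]
tool_rot: [180.0, -0.0, -7.1]
ft_force: [0.1, -0.2, -0.8]
opening: 43.0
```

Call:
{"api": "servo_tool", "payload": {
  "steps": [
    [0.2,0,0,0.003,0,0,0],
    [0.2,0,0,0.002,0,0,0],
    [0.2,0,0,0,0,0,0],
    [0.2,0,0,0,0,0,0],
    [0.2,0,0,0,0,0,0],
    [0.2,0,0,0,0,0,0],
    [0.2,0,0,0,0,0,0],
    [0.2,0,0,0,0,0,0],
    [0.2,0,0,0,0,0,0],
    [0.2,0,0,0,0,0,0]
  ]
}}

```text
t: 30.8
eef_pos: [570.5, 143.5, 58.6]
tool_rot: [-180.0, -0.0, -7.1]
ft_force: [0.0, 0.7, -1.3]
opening: 43.0
```

Call:
{"api": "servo_tool", "payload": {
  "steps": [
    [0.2,0,0,0.0025,0,0,0],
    [0.2,0,0,0,0,0,0],
    [0.2,0,0,0,0,0,0],
    [0.5,0,0,0,0,0,0],
    [0.6,0,0,0,0,0,0],
    [0.7,0,0,0,0,0,0],
    [0.8,0,0,0,0,0,0],
    [0.8,0,0,0,0,0,0],
    [0.8,0,0,0,0,0,0],
    [0.8,0,0,-0.01,0,0,0]
  ]
}}

```text
t: 31.63
eef_pos: [569.9, 143.5, 61.7]
tool_rot: [180.0, 0.1, -7.1]
ft_force: [-0.4, 0.1, -0.3]
opening: 72.9
```

Call:
{"api": "servo_tool", "payload": {
  "steps": [
    [0.8,0,0,-0.03,0,0,0],
    [0.8,0,0,-0.05,0,0,0],
    [0.8,0,0,-0.07,0,0,0],
    [0.8,0,0,-0.07,0,0,0],
    [0.8,0,0,-0.07,0,0,0],
    [0.8,0,0,-0.05,0,0,0],
    [0.8,0,0.02,-0.04,0,0,0],
    [0.8,0,0.04,-0.02,0,0,0],
    [0.8,0.003,0.06,0,0,0,0],
    [0.8,0.003,0.06,0,0,0,0]
  ]
}}

```text
t: 32.47
eef_pos: [562.3, 53.4, 263.6]
tool_rot: [-180.0, -0.1, -7.0]
ft_force: [0.6, 0.1, 0.2]
opening: 72.9
```

Call:
{"api": "servo_tool", "payload": {
  "steps": [
    [0.8,0.003,0.06,0,0,0,0],
    [0.8,0.003,0.06,0,0,0,0],
    [0.8,0.003,0.06,0,0,0,0],
    [0.8,0.002,0.06,0.03,0,0,0],
    [0.8,0.002,0.06,0.05,0,0,0],
    [0.8,0,0.06,0.06,0,0,0],
    [0.8,0,0.04,0.06,0,0,0],
    [0.8,0,0.02,0.05,0,0,0],
    [0.8,0,0,0.03,0,0,0],
    [0.8,0,0,0,0,0,0]
  ]
}}

```text
t: 33.3
eef_pos: [540.8, -154.9, 120.2]
tool_rot: [-179.9, 0.3, -7.2]
ft_force: [-0.2, 0.2, -0.9]
opening: 73.6
```

Call:
{"api": "servo_tool", "payload": {
  "steps": [
    [0.8,0,0,0,0,0,0],
    [0.8,0,0,0,0,0,0],
    [0.8,0,0,0,0,0,0],
    [0.8,0,0,0,0,0,0],
    [0.8,0,0,0,0,0,0],
    [0.8,0,0,0,0,0,0],
    [0.8,0,0,0,0,0,0],
    [0.8,0,0,0,0,0,0],
    [0.8,0,0,0,0,0,0],
    [0.8,0,0,0,0,0,0]
  ]
}}

```text
t: 34.13
eef_pos: [542.7, -154.8, 122.8]
tool_rot: [-180.0, 0.0, -7.1]
ft_force: [-0.3, -1.0, -0.4]
opening: 73.0
```

```bash
python3 look.py o wrist side
```

```text
34.1333 [ 542.7 -154.8  122.8] [-180.      0.     -7.13] 73.0379380331111 [-0.3 -1.  -0.4]
wrist [552.28, -72.59, 294.31] [162.895, 0.032, -7.125]
side [555.97, 761.55, 701.28] [-129.056, -0.959, -177.138]
```

View pics/o_wrist.png

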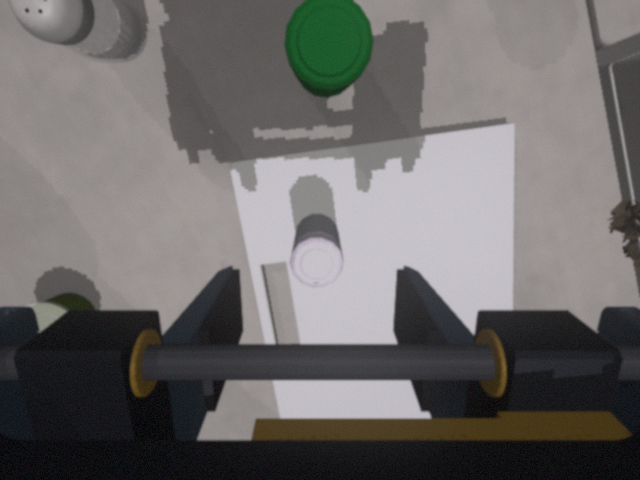

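View pics/o_side.png

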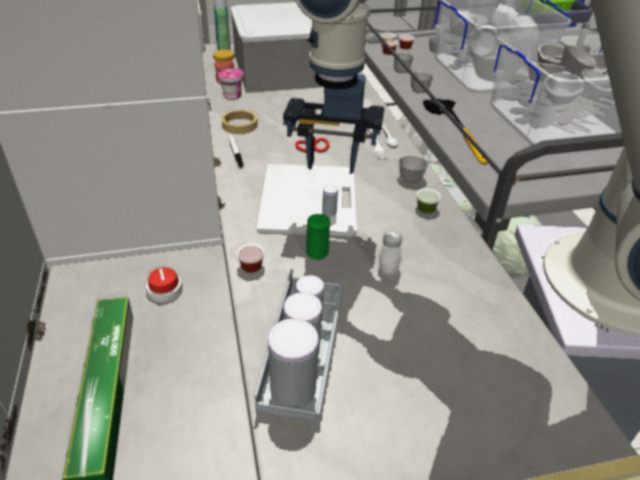

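Run:
```python
from h import *
w=wcam([552.28, -72.59, 294.31],[162.895, 0.032, -7.125])
for n,ob,z,g in [('S',(291,343,236.5,286.5),78,(540,-152,16))]:
    k=least_squares(lambda v:ext(w,v[0],v[1],v[2],z)-np.array(ob),g);print(n,k.x.round(1),k.fun.round(1))
```

```text
S [ 541.6 -153.2   15.4] [-0.3  0.3  0.3 -0.3]
```

Call:
{"api": "servo_tool", "payload": {
  "steps": [
    [0.8,-0.001,-0.002,0.01,0,0,0],
    [0.8,0,0,0.02,0,0,0],
    [0.8,0,0,0.03,0,0,0],
    [0.8,0,0,0.03,0,0,0],
    [0.8,0,0,0.03,0,0,0],
    [0.8,0,0,0.025,0,0,0],
    [0.8,0,0,0.013,0,0,0],
    [0.8,0,0,0.007,0,0,0],
    [0.6,0,0,0,0,0,0],
    [0.4,0,0,0,0,0,0]
  ],
  "grip_force": 35
}}

```text
t: 35.07
eef_pos: [542.5, -153.8, 40.5]
tool_rot: [180.0, -0.0, -7.1]
ft_force: [1.1, -0.1, 0.1]
opening: 62.3
```

Call:
{"api": "servo_tool", "payload": {
  "steps": [
    [0.2,0,0,0,0,0,0],
    [0.1,0,0,0,0,0,0],
    [0.1,0,0,0,0,0,0],
    [0.1,0,0,0,0,0,0],
    [0.1,0,0,0,0,0,0],
    [0.1,0,0,0,0,0,0],
    [0.1,0,0,0,0,0,0],
    [0.1,0,0,0,0,0,0],
    [0.1,0,0,0,0,0,0],
    [0.1,0,0,0,0,0,0]
  ]
}}

```text
t: 35.9
eef_pos: [542.5, -153.8, 40.5]
tool_rot: [180.0, -0.0, -7.1]
ft_force: [-0.7, 0.1, 5.9]
opening: 31.4
```

Call:
{"api": "servo_tool", "payload": {
  "steps": [
    [0.1,0,0,-0.005,0,0,0],
    [0.1,0,0,-0.015,0,0,0],
    [0.1,0,0,-0.03,0,0,0],
    [0.1,0,0,-0.05,0,0,0],
    [0.1,0,0,-0.05,0,0,0],
    [0.1,0,0,-0.04,0,0,0],
    [0.1,0,0,-0.02,0,0,0],
    [0.1,0,0,-0.01,0,0,0],
    [0.1,0,0,0,0,0,0],
    [0.1,0,0,0,0,0,0]
  ]
}}

```text
t: 36.73
eef_pos: [541.9, -153.6, 149.6]
tool_rot: [-180.0, 0.1, -7.1]
ft_force: [-0.7, 0.3, -1.2]
opening: 31.3
```

Call:
{"api": "servo_tool", "payload": {
  "steps": [
    [0.1,-0.002,-0.02,0,0,0,0],
    [0.1,-0.002,-0.04,0,0,0,0],
    [0.1,-0.002,-0.06,0,0,0,0],
    [0.1,-0.002,-0.06,0,0,0,0],
    [0.1,-0.002,-0.06,0,0,0,0],
    [0.1,-0.002,-0.06,0,0,0,0],
    [0.1,-0.002,-0.06,0,0,0,0],
    [0.1,-0.002,-0.06,0,0,0,0],
    [0.1,-0.002,-0.045,0,0,0,0],
    [0.1,0,-0.028,0,0,0,0]
  ]
}}

```text
t: 37.57
eef_pos: [563.0, 94.9, 149.2]
tool_rot: [-180.0, 0.1, -7.0]
ft_force: [0.6, 0.1, -0.2]
opening: 30.9
```

Call:
{"api": "servo_tool", "payload": {
  "steps": [
    [0.1,0,0,0,0,0,0],
    [0.1,0,0,0,0,0,0],
    [0.1,0,0,0,0,0,0],
    [0.1,0,0,0,0,0,0],
    [0.1,0,0,0,0,0,0],
    [0.1,0,0,0,0,0,0],
    [0.1,0,0,0,0,0,0],
    [0.1,0,0,0,0,0,0],
    [0.1,0,0,0,0,0,0],
    [0.1,0,0,0,0,0,0]
  ]
}}

```text
t: 38.4
eef_pos: [564.0, 91.9, 150.4]
tool_rot: [180.0, -0.0, -7.1]
ft_force: [0.1, 1.2, -1.5]
opening: 31.5
```

```bash
python3 look.py p scene wrist
```

```text
38.4 [564.   91.9 150.4] [180.    -0.    -7.13] 31.49860085616927 [ 0.1  1.2 -1.5]
scene [137.46, -417.66, 807.12] [-141.588, -0.394, -47.467]
wrist [573.57, 174.15, 321.83] [162.894, 0.027, -7.126]
```

View pics/p_scene.png

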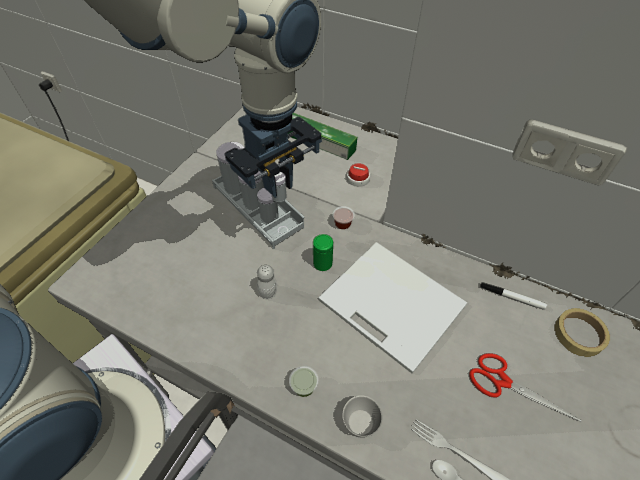

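View pics/p_wrist.png

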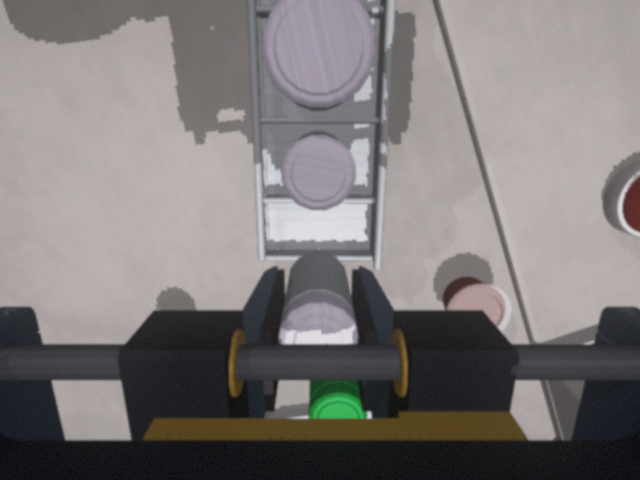

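Run:
```python
from h import *
w=wcam([573.57, 174.15, 321.83],[162.894, 0.027, -7.126])
for p in [(264,199.5),(373,199.5),(264,259),(375,259)]: print(atz(w,p,30).round(1))
```

```text
[525.8 120.1  30. ]
[607.4 110.   30. ]
[518.  73.  30.]
[605.   62.2  30. ]
```

Call:
{"api": "servo_tool", "payload": {
  "steps": [
    [0.1,0,0,0.015,0,0,0],
    [0.1,0,0,0.03,0,0,0],
    [0.1,0,0,0.04,0,0,0],
    [0.1,0,0,0.04,0,0,0],
    [0.1,0,0,0.03,0,0,0],
    [0.1,0,0,0.02,0,0,0],
    [0.1,0,0,0.015,0,0,0],
    [0.1,0,0,0.015,0,0,0],
    [0.1,0,0,0.005,0,0,0],
    [0.1,0,0,0.002,0,0,0]
  ]
}}

```text
t: 39.33
eef_pos: [564.0, 92.0, 44.2]
tool_rot: [180.0, 0.0, -7.1]
ft_force: [0.1, -0.2, -1.4]
opening: 31.2
```

Call:
{"api": "servo_tool", "payload": {
  "steps": [
    [0.1,0,0,0.003,0,0,0],
    [0.1,0,0,0.002,0,0,0],
    [0.1,0,0,0,0,0,0],
    [0.1,0,0,0,0,0,0],
    [0.1,0,0,0,0,0,0],
    [0.1,0,0,0,0,0,0],
    [0.1,0,0,0,0,0,0],
    [0.1,0,0,0,0,0,0],
    [0.1,0,0,0,0,0,0],
    [0.1,0,0,0,0,0,0]
  ]
}}

```text
t: 40.17
eef_pos: [563.9, 92.0, 41.8]
tool_rot: [180.0, 0.0, -7.1]
ft_force: [-0.8, 0.6, -0.4]
opening: 31.3
```

Call:
{"api": "servo_tool", "payload": {
  "steps": [
    [0.1,0,0,0.0025,0,0,0],
    [0.1,0,0,0,0,0,0],
    [0.1,0,0,0,0,0,0],
    [0.4,0,0,0,0,0,0],
    [0.44,0,0,0,0,0,0],
    [0.48,0,0,0,0,0,0],
    [0.48,0,0,0,0,0,0],
    [0.48,0,0,0,0,0,0],
    [0.48,0,0,0,0,0,0],
    [0.48,0,0,-0.01,0,0,0]
  ]
}}

```text
t: 41.0
eef_pos: [563.5, 91.9, 45.0]
tool_rot: [180.0, 0.1, -7.1]
ft_force: [-0.2, -0.5, -0.4]
opening: 43.8
```

Call:
{"api": "servo_tool", "payload": {
  "steps": [
    [0.48,0,0,-0.03,0,0,0],
    [0.48,0,0,-0.05,0,0,0],
    [0.48,0,0,-0.07,0,0,0],
    [0.48,0,0,-0.07,0,0,0],
    [0.48,0,0,-0.07,0,0,0],
    [0.48,0,0,-0.07,0,0,0],
    [0.48,0,0.02,-0.05,0,0,0],
    [0.48,0,0.03,-0.03,0,0,0],
    [0.48,0,0,-0.01,0,0,0],
    [0.48,0,0,0,0,0,0]
  ]
}}

```text
t: 41.83
eef_pos: [561.3, 66.9, 272.0]
tool_rot: [-180.0, -0.1, -7.2]
ft_force: [0.7, 0.4, -0.1]
opening: 43.9
```

Call:
{"api": "servo_tool", "payload": {
  "steps": [
    [0.48,0,0.04,0,0,0,0],
    [0.48,0,0.06,0,0,0,0],
    [0.48,0,0.06,0,0,0,0],
    [0.48,0,0.04,0,0,0,0],
    [0.48,0,0,0,0,0,0],
    [0.48,0,0,0,0,0,0],
    [0.48,0,0,0,0,0,0],
    [0.48,0,0,0,0,0,0],
    [0.48,0,0,0,0,0,0],
    [0.48,0,0,0,0,0,0]
  ]
}}

```text
t: 42.67
eef_pos: [548.5, -31.3, 270.4]
tool_rot: [-180.0, 0.0, -7.1]
ft_force: [-0.2, 1.0, 0.8]
opening: 43.9
```

```bash
python3 look.py q scene side wrist
python3 - <<'E'
import cv2
a=cv2.imread("pics/q_scene.png");b=cv2.imread("pics/q_side.png");
x=cv2.resize(a[120:260,190:330],(500,500),interpolation=cv2.INTER_CUBIC);y=cv2.resize(b[260:430,230:400],(500,500),interpolation=cv2.INTER_CUBIC)
import numpy as np
cv2.imwrite("pics/q_z.png",cv2.resize(np.hstack([x,y]),(800,400)))
E
```

```text
42.6667 [548.5 -31.3 270.4] [-1.80e+02  1.00e-02 -7.07e+00] 43.86378252853404 [-0.2  1.   0.8]
scene [137.46, -417.66, 807.12] [-141.588, -0.394, -47.467]
side [555.97, 761.55, 701.28] [-129.056, -0.959, -177.138]
wrist [558.05, 50.63, 442.02] [162.896, 0.031, -7.086]
```

View pics/q_z.png

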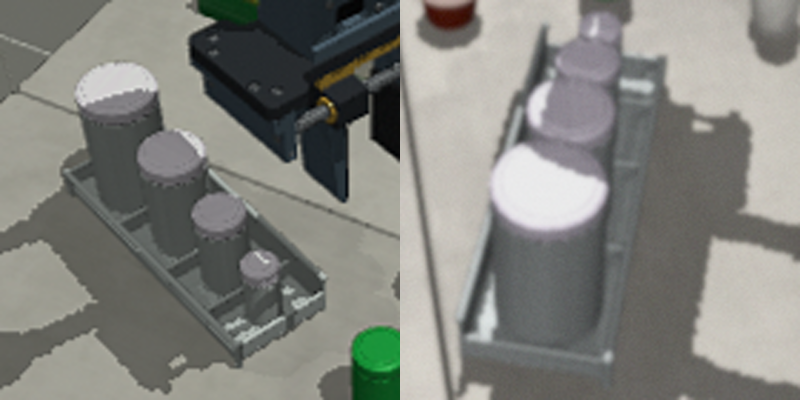

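View pics/q_wrist.png

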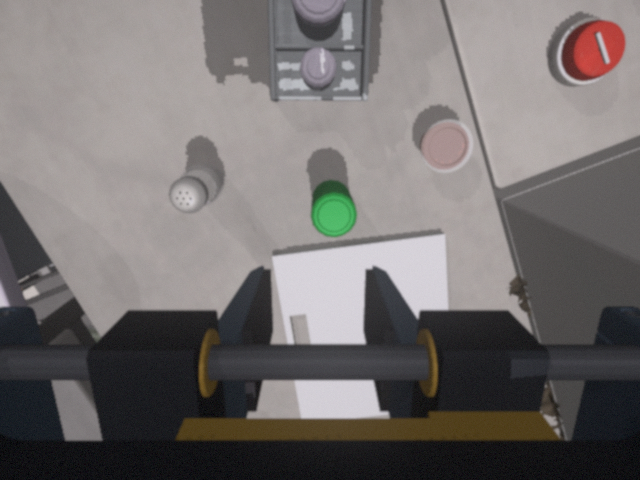

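View pics/q_scene.png

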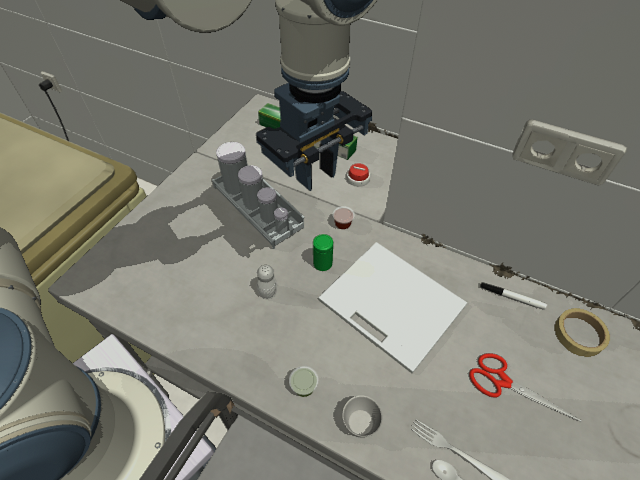

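All four canisters stand upright in their bays, in size order. The salt shaker (scene pixel 266,280) and the sauce pot (343,217) haven't moved, and the arm is clear. Handing in.

```bash
python3 -c "
from workcell import *
print(close_job())"
```

```text
the job is handed in; nothing more can be done
None
```

The four canisters are back in the rack in size order, and I handed the job in at about 43 s of the 106 s allowed. The one wrongly in the widest bay was the second largest. I lifted it clear of the rail into its own bay, then placed the largest, third and smallest from the board.

- **Final pictures:** the last scene and side views show all four standing upright, each in its own bay. The salt shaker and sauce pot look unmoved, as does the green look-alike. The gripper was clear of everything.
- **Forces:** the wrist force readings I saw stayed under about 7 N.
- **Camera disagreement:** the scene and side cameras placed objects about 4 mm apart in x and 4–11 mm apart in y. I used the wrist camera instead, which agreed with the two-camera fit to within about 1–3 mm.
- **Not checked:** I did not measure that each canister was resting on its bay floor. I released each one within about 1 mm of its expected seated height and saw it standing afterwards.

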